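Loosen the jig's knurled wheel and push the jaw home

ROBOT

A 7-joint arm with a two-finger parallel gripper is mounted at the origin on the work surface; the furniture and walls round the work are solid. World frame = base frame: x ahead of the robot, y to its left, z up, the work surface at z = 0. Lengths are in m, angles in rad, forces in N, time in s.
With the tool pointing down it reaches from about 0.425 to 0.825 m from the base axis. Payload 3.6 kg.
Tool frame: the origin (TCP) lies on the centre line of the jaws, within the pads' length; the fingertips stand 19 mm ahead of it and the grasp point (between the pads) is the TCP; z points along the fingers, y is the direction in which the jaws open and shut (so a half turn about z gives the same grasp; the last joint's range is limited). The gripper opens to 85 mm and grips with 20 to 120 N. Pads are 22 mm wide; open, the fingers measure 114 mm over their backs; the gripper's body (76 mm by 85 mm) begins 54 mm behind the grasp point. The pads swing forward as they close: fully open they stand 13 mm farther back than shut.
Start: joints at [1.232, 0.615, -0.013, 1.423, 0.008, 1.103, -0.04], TCP at [0.199, -0.619, 0.25] pointing down, gripper open.
Joint ranges: [-3.12, 3.12], [-0.3, 2.06], [-1.34, 1.32], [0.26, 2.42], [-1.36, 4.5], [0.01, 1.98], [-2.84, 2.84]. Speed limits (rad/s): [2.79, 2.79, 3.14, 3.14, 3.14, 3.14, 3.14].

INTERFACE

Orientations are given as a rotation vector (axis times angle).
In Python, from rig import monitor, viewer, hand_in gives the robot as it stands.
- The arm moves only by the tool apply_moves, never from a script. Its argument "commands" is a list of rows, each a list of 7 numbers: the finger opening in cm, from 0 to 8.54, then the shift along the tool's x, y, z in cm, then the turn, a rotation vector about the tool's x, y, z in rad. In form: [[hand, dx, dy, dz, rx, ry, rz], ...]. A call has 1 to 10 rows; each row is the pose to reach, as a shift and turn from the pose commanded when the call began, along the tool's axes at that moment; what a row does not reach only later rows make up. A row lasts 1/10 s, in which the tool goes at most 50 mm and 8.59 degrees, less where a joint would pass 70% of its speed; a pose out of reach is approached as far as the arm can. A call with a gripper value outside its range is refused whole. The fingers move at their own pace and stop on an object; the grip force is fixed at half the most. Time passes only in rows, so rows that repeat a pose let the fingers close. It gives the time, the measured TCP pose, the force and the opening at its end, in the units of the state.
- monitor.read_state(): the state, without advancing time (a new reading comes with each control period).
- viewer.camera(name): name is "scene" or "top" or "wrist"; returns a dict with "pixels" (384x512x3 uint8, red, green, blue), "depth" (384x512 float32, m along the optical axis (not along the pixel's ray), 0 where there is no reading), "K" (3x3 intrinsics, pixels), "origin" and "orientation" of the camera in the world. Camera axes: x right, y down, z forward; pixel columns grow to the right and rows downward; lengths in m; the calibration is good to about 2 mm. A picture is of the moment at which its call begins.
- hand_in(): hands the job in, once; it reports no verdict.
Trained networks look in the newest picture that a camera, given by its name, has taken for a name from the list of things; names that differ only in an ending like _2 or _b are one class to them, and where a whole thing is asked for, a point or a joint stands for the part that bears it (a point fixed in the world has none). Each returns a list of dicts, best first, with "conf" (0 to 1); they miss things now and then, are a little off and sometimes report something else, mostly with a low value. They report only what shows in the picture. A call takes as long as a camera call. They do not tell look-alikes from the thing itself.
- viewer.search_frame(camera, query): "location" ([x, y, z] in m, in world coordinates, good to about 4 mm: the middle of the surface that is visible of it).
- viewer.cut_out(camera, query): "mask" (384x512 bool, what is visible of it).
The state is a dict: "time": time; "joint_pos": joint angles; "qvel": joint speeds; "joint_efforts": joint torques, N m; "eef_pos": TCP position; "tool_rot": TCP orientation; "ft_force": force on the tool from outside, world axes, zero at the start; "torque": the same for the moment, N m; "finger_gap": finger opening in m.
Only numpy, scipy, OpenCV 4.12 (cv2) and the standard library are available. Lean on these libraries where they do the work, as an engineer would, in place of code of your own. Each camera call takes 0.05 s, during which the arm holds its last target.

TASK

The olive cabin moulding lies loose in the aluminium gluing jig. Roll a fingertip round the rim of the jig's big black knurled locking wheel to loosen it by two full turns (anticlockwise seen from above, no more), then push the plate at the end of the slide bar so that the jaw closes up and the moulding sits square and snug between jaw and fence. Only touch and push: nothing may be picked up or lifted, and the things lying round the jig stay where they are.

Things in the scene. Friction and masses are not known exactly. Their poses are not given: they have to be found in the camera images.
- jig: gluing jig, fixed to the table: aluminium base plate 120 x 270 x 10 mm. Origin on the table under the locking wheel's axis; z up; its y axis runs along the slide bar: the fence is at -y, the push plate at +y, the base plate reaches from y -165 to +105 mm. A bridge over the bar (74 mm in x, 30 mm in y, top 36 mm high) carries the wheel. A dark index post, 12 x 4 mm and 37 mm high, stands at x +56 mm
- wheel (a joint): turn of the locking wheel in rad, 0 = tight (start), growing as it is loosened = anticlockwise seen from above; a full turn is 6.28. It stays where it is left (friction about 0.02 N m). The wheel is a screw that rises 4 mm a turn; its point sits in a hole of the slide bar, locks it, and comes clear after 1.65 turns
- wheel_top (a point): point on the wheel's axis, on its flat top face (64 mm above the table when tight; rises with the wheel). Black disc 92 mm across, 22 mm thick below this point, 36 half-round ridges 2 mm proud on the rim (96 mm over them); a steel cap at the centre of the top, 26 mm across, 2.5 mm high. Too wide to grip; turns when a fingertip pressed on the flat top near the rim, or on its side, is drawn round
- wheel_mark (a point): outer end of the light line inlaid in the wheel's top face, 32 mm from the axis; it points to the jig's +x side, to the index post, when tight and again after every full turn. A fingertip pressing 5 to 10 N slips by about a sixth, so count the wheel's turns, not the finger's
- slide (a joint): travel of the slide bar with jaw and push plate in m, 0 = jaw back (start), growing toward the fence (jig -y), at most 0.042; friction 1.5 N when unlocked; about 0.035 when the moulding is snug; stays where it is left
- push_face (a point): middle of the outer face (jig +y side) of the upright push plate at the end of the slide bar, 42 mm above the table; the plate is 56 mm wide (jig x), 10 mm thick, from 6 to 60 mm high; push this face toward jig -y
- jaw_face (a point): middle of the jaw's face that looks to the fence (jig -y); jaw 90 mm wide, from 12 to 38 mm high
- fence_face (a point): middle of the fixed fence's face that looks to the jaw; fence 100 mm wide, 38 mm high; 55 mm from the jaw's face at the start
- cabin_part: olive model cabin moulding, 62 mm long (own y axis), 20 mm wide (own x axis), 18 mm high, lying loose on the base plate between jaw and fence, its length roughly along the jaw; origin at the centre of its underside
- glue_bottle: small white cement bottle 30 x 30 x 61 mm with green cap, standing beside the jig: leave alone; origin at the centre of its underside
- pin_vice: silver pin vice 11 x 82 x 11 mm lying beside the jig: leave alone; origin at the centre of its underside
- sanding_block: brown sanding block 28 x 70 x 16 mm lying beside the jig: leave alone; origin at the centre of its underside
Things that resemble listed ones, but are neither listed nor needed, are in the scene too. What is shaped like the cabin_part but turquoise or yellow is not meant.

How it is judged:
By the outcome, as a careful person would: the job done as asked, in the order asked, and still so for the second after the job is handed in, with the robot touching nothing.
It also fails if it takes over 61 s, if anything falls off the work surface, if the arm or the gripper's body presses on something with over 40 N, if the wrist force passes 120 N, or if a joint passes its speed limit or range.

## Working session

There is one attempt and no reset: what is moved stays moved. The work goes in short steps, Python scripts to look and compute and a tool call to move; the robot and the scene stay as the last step left them, time stands still between calls to the robot, and variables do not carry over. Pictures are saved under pics/ and viewed, and the job is handed in when it is done.

Besides the shell and the picture viewer there is one more tool, called as name(argument=value, ...), one argument or row to a line, values as JSON. apply_moves: Moves the arm, as the interface text tells. Its arguments: {"type":"object","properties":{"commands":{"type":"array"}},"required":["commands"]}

```bash
mkdir -p pics; ls; cat > h.py <<'E'
import numpy as np, cv2
from rig import monitor, viewer
from scipy.spatial.transform import Rotation as R
def Rm(o):
    o=np.array(o,float)
    if o.shape==(3,3): return o
    if o.size==3: return R.from_rotvec(o).as_matrix()
    return R.from_quat(o).as_matrix()
def cloud(c):
    d=c["depth"];K=c["K"];v,u=np.indices(d.shape)
    p=np.stack([(u-K[0,2])/K[0,0]*d,(v-K[1,2])/K[1,1]*d,d],-1)
    w=p@Rm(c["orientation"]).T+np.array(c["origin"]); w[d==0]=np.nan
    return w
def save(c,n): cv2.imwrite("pics/"+n,c["pixels"][:,:,::-1])
E
python3 - <<'E'
from h import *
s=monitor.read_state()
for k,v in s.items(): print(k,np.round(v,4))
for n in ["scene","top"]:
    c=viewer.camera(n); save(c,n+"0.png"); print(n,c["origin"],c["orientation"],c["K"])
    for q in ["wheel_top","wheel_mark","push_face","jaw_face","fence_face","cabin_part","jig","glue_bottle","pin_vice","sanding_block"]:
        print(q,[(np.round(r["location"],3).tolist(),round(r["conf"],2)) for r in viewer.search_frame(n,q)][:4])
print(monitor.read_state()["time"])
E
```

```text
pics
time 0.0
joint_pos [ 1.2325  0.616  -0.0126  1.425   0.0081  1.1034 -0.0404]
qvel [-0.0011  0.0006 -0.0015 -0.0003  0.0013  0.0001 -0.0009]
joint_efforts [ 1.00000e-03 -4.69215e+01  2.59500e-01 -1.71033e+01  9.80000e-03
  9.70000e-03 -0.00000e+00]
eef_pos [ 0.1992 -0.618   0.2491]
tool_rot [-3.1009e+00 -4.8750e-01  8.0000e-04]
ft_force [-0.4983 -0.3357  0.0717]
torque [ 0.0189 -0.      0.0149]
finger_gap 0.0854
scene [0.10825539 0.65286859 0.63643962] [-0.6513269   2.46206796 -1.37548192] [[435.05710924   0.         255.71192099]
 [  0.         435.05710924 186.67553573]
 [  0.           0.           1.        ]]
wheel_top [([0.554, -0.087, 0.067], 0.8)]
wheel_mark [([0.551, -0.085, 0.063], 0.97)]
push_face [([0.573, -0.032, 0.023], 0.68)]
jaw_face [([0.574, -0.036, 0.026], 0.7)]
fence_face [([0.548, -0.076, 0.028], 0.97)]
cabin_part [([0.527, -0.2, 0.025], 0.68), ([0.6, -0.347, 0.014], 0.54)]
jig [([0.543, -0.076, 0.023], 0.86)]
glue_bottle [([0.45, -0.13, 0.03], 0.55)]
pin_vice []
sanding_block [([0.676, -0.02, 0.016], 0.49)]
top [ 0.36562654 -0.13040647  0.9322414 ] [-2.20963005  1.98425118 -0.22964507] [[411.00514425   0.         257.33930552]
 [  0.         411.00514425 186.09396177]
 [  0.           0.           1.        ]]
wheel_top [([0.557, -0.098, 0.066], 0.64)]
wheel_mark [([0.554, -0.098, 0.064], 0.95)]
push_face [([0.571, -0.037, 0.025], 0.67), ([0.617, -0.207, 0.011], 0.6)]
jaw_face []
fence_face [([0.546, -0.115, 0.009], 0.91)]
cabin_part [([0.368, -0.326, 0.012], 0.69), ([0.525, -0.203, 0.022], 0.62), ([0.553, -0.118, 0.009], 0.59), ([0.593, -0.352, 0.008], 0.49)]
jig [([0.552, -0.117, 0.007], 0.69)]
glue_bottle [([0.45, -0.137, 0.04], 0.51)]
pin_vice [([0.617, -0.205, 0.013], 0.51)]
sanding_block [([0.675, -0.029, 0.014], 0.67)]
1.1
```

View pics/scene0.png

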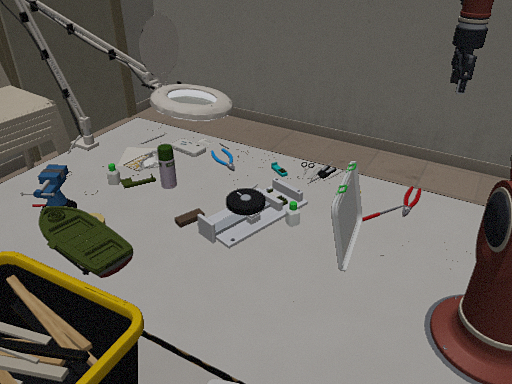

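View pics/top0.png

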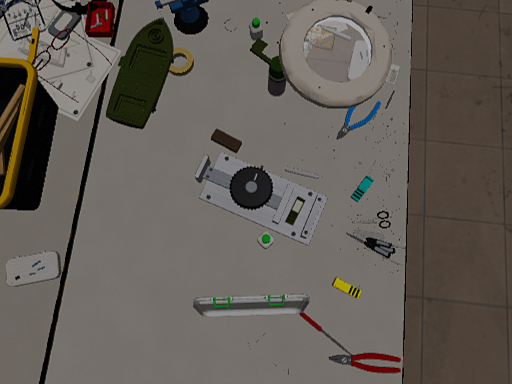

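The scene view shows the jig at about (255,210), with its wheel at (245,202), the bottle at (293,213) and an upright white tray at (347,215). In the top view the wheel is at (251,187), the push plate at (203,168), the fence at (313,215), the olive part at (296,210) and the tray at (250,303). The turquoise and yellow look-alikes lie well away from the jig.

```bash
python3 - <<'E'
from h import *
c=viewer.camera("top"); w=cloud(c); np.save("wtop.npy",w); np.save("ptop.npy",c["pixels"])
z=w[:,:,2]; img=c["pixels"].astype(int)
sub=img[130:260,180:345]; cv2.imwrite("pics/topz.png",cv2.resize(sub[:,:,::-1].astype(np.uint8),None,fx=4.6,fy=4.6,interpolation=cv2.INTER_CUBIC))
# wheel: dark, height .05-.075 in region
m=(z>.05)&(z<.07)&(np.hypot(w[:,:,0]-.555,w[:,:,1]+.098)<.07)
p=w[m]; print(m.sum(),np.median(p[:,2]))
mm=(m*255).astype(np.uint8)
mm=cv2.morphologyEx(mm,cv2.MORPH_OPEN,np.ones((5,5)))
q=w[mm>0]; print(cv2.minEnclosingCircle(q[:,:2].astype(np.float32)), q[:,:2].mean(0))
# base plate
for lo,hi,n in [(.006,.0125,'base'),(.034,.042,'38'),(.05,.07,'60')]:
    b=(z>lo)&(z<hi)&(abs(w[:,:,0]-.54)<.2)&(abs(w[:,:,1]+.1)<.22)
    nl,l,st,ce=cv2.connectedComponentsWithStats(b.astype(np.uint8))
    for i in range(1,nl):
        if st[i,4]>40:
            r=w[l==i]; rect=cv2.minAreaRect(r[:,:2].astype(np.float32)); print(n,st[i],np.round(rect[0],4),np.round(rect[1],4),rect[2],np.median(r[:,2]).round(4))
# max heights map around
for X in np.arange(.25,.9,.05):
    print(round(X,2),[ (lambda a: round(float(np.nanmax(a)),2) if a.size else -1)(z[(abs(w[:,:,0]-X)<.025)&(abs(w[:,:,1]-Y)<.025)]) for Y in np.arange(.25,-.46,-.05)])
E
```

```text
1437 0.06363594104051418
((0.5596553683280945, -0.1005040854215622), 0.04769334942102432) [ 0.55863089 -0.10070749]
base [337 128  15  11  72] [ 0.7291 -0.3006] [0.016  0.0397] 46.39250183105469 0.0085
base [214 153  43  24 431] [ 0.6144 -0.0558] [0.0905 0.0428] 72.36940002441406 0.0096
base [285 167  34  11 128] [ 0.619  -0.2113] [0.0799 0.011 ] 79.54521942138672 0.0092
base [ 200  171  128   74 2590] [ 0.5507 -0.1294] [0.2695 0.1206] 72.61691284179688 0.0098
base [335 279   7  12  46] [ 0.3761 -0.3147] [0.0159 0.0196] 69.18196105957031 0.011
38 [273 185  21  38 264] [ 0.5364 -0.1741] [0.0147 0.0895] 72.47872924804688 0.0377
38 [301 195  23  43 303] [ 0.5151 -0.2409] [0.015  0.0986] 72.5473403930664 0.038
38 [258 232  16  16  91] [ 0.453  -0.1439] [0.0277 0.0278] 51.03179931640625 0.039
60 [195 155  14  24 127] [0.5955 0.0139] [0.0105 0.0555] 71.56930541992188 0.0586
60 [ 229  167   44   43 1437] [ 0.5589 -0.1008] [0.0928 0.0935] 82.87828826904297 0.0636
60 [262 235   9   9  60] [ 0.4523 -0.1445] [0.0162 0.017 ] 7.088893890380859 0.0602
0.25 [0.0, 0.0, 0.0, 0.0, 0.0, 0.01, 0.01, 0.0
[... 419 characters left out ...]
 0.0, 0.01, 0.06, 0.07, 0.06, 0.04, 0.04, 0.01, 0.02, 0.03, 0.0]
0.55 [0.0, 0.01, 0.0, 0.0, 0.0, 0.06, 0.07, 0.07, 0.07, 0.04, 0.04, 0.01, 0.02, 0.02, 0.0]
0.6 [0.0, 0.0, 0.0, 0.0, 0.06, 0.06, 0.07, 0.07, 0.07, 0.04, 0.01, 0.01, 0.02, 0.02, 0.0]
0.65 [0.0, 0.0, 0.0, 0.01, 0.0, 0.02, 0.02, 0.01, 0.01, 0.01, 0.0, 0.0, 0.02, 0.0, 0.01]
0.7 [0.05, 0.05, 0.05, 0.0, 0.01, 0.02, 0.02, 0.0, 0.22, 0.23, 0.23, 0.22, 0.0, 0.01, 0.01]
0.75 [0.06, 0.05, 0.06, 0.0, 0.01, 0.0, 0.0, 0.0, 0.24, 0.24, 0.23, 0.23, 0.22, 0.0, 0.01]
0.8 [0.06, 0.05, 0.05, 0.0, 0.0, 0.0, 0.0, 0.12, 0.24, 0.24, 0.22, 0.23, 0.23, 0.01, 0.0]
0.85 [0.06, 0.05, 0.06, 0.06, 0.0, 0.0, 0.0, 0.12, 0.25, 0.25, 0.24, 0.24, 0.23, 0.01, 0.01]
```

View pics/topz.png

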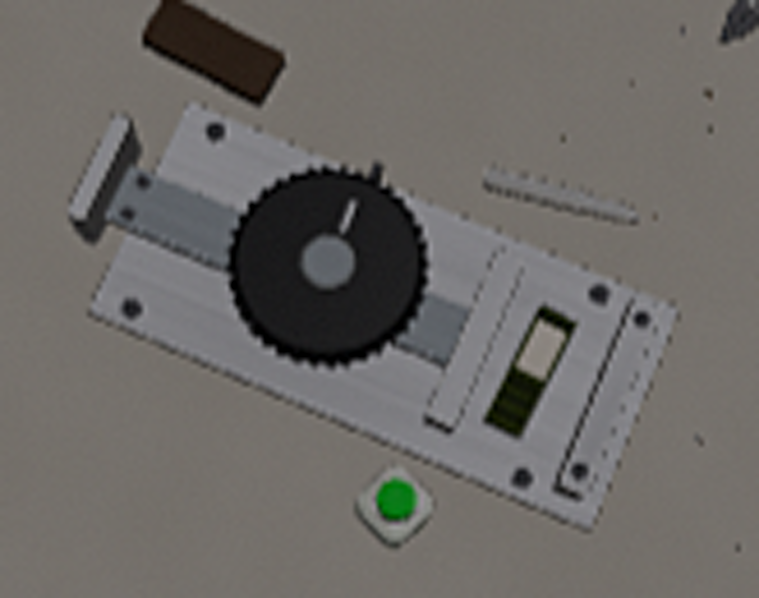

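```bash
python3 - <<'E'
from h import *
w=np.load("wtop.npy"); O=np.array([.5595,-.1006])
m=(w[:,:,2]>.1)&(w[:,:,0]>.42)
p=w[m]; d=np.hypot(*(p[:,:2]-O).T); i=np.argsort(d)[:3]; print(p[i],d[i])
c=viewer.camera("wrist"); s=monitor.read_state()
T=Rm(s["tool_rot"]); print(T.round(3), T.T@(np.array(c["origin"])-s["eef_pos"]), s["time"])
E
```

```text
[[ 0.71402826 -0.18255004  0.20874998]
 [ 0.71376093 -0.18485568  0.20547052]
 [ 0.71447848 -0.18447935  0.20824673]] [0.17491367 0.17577102 0.17622166]
[[ 0.952  0.307  0.   ]
 [ 0.307 -0.952  0.   ]
 [ 0.    -0.    -1.   ]] [ 7.92340716e-02  3.08672915e-05 -1.22784488e-01] 1.2
```

apply_moves(
  commands=[
    [0,47.6,-40.1,0,0,0,-0.953],
    [0,47.6,-40.1,0,0,0,-0.953],
    [0,47.6,-40.1,0,0,0,-0.953],
    [0,47.6,-40.1,0,0,0,-0.953],
    [0,47.6,-40.1,0,0,0,-0.953],
    [0,47.6,-40.1,0,0,0,-0.953],
    [0,47.6,-40.1,0,0,0,-0.953],
    [0,47.6,-40.1,0,0,0,-0.953],
    [0,47.6,-40.1,0,0,0,-0.953],
    [0,47.6,-40.1,0,0,0,-0.953],
  ],
)

```text
time: 2.2
eef_pos: [0.4654, -0.1932, 0.2507]
tool_rot: [2.534, 1.856, 0.001]
ft_force: [0.9, -0.4, -1.2]
finger_gap: -0.0
```

```bash
cat >> h.py <<'E'
def to(t,yaw_x=np.deg2rad(72.5)):
    s=monitor.read_state(); T=Rm(s["tool_rot"])
    X=np.array([np.cos(yaw_x),np.sin(yaw_x),0]);Z=np.array([0,0,-1.]);G=np.stack([X,np.cross(Z,X),Z],1)
    return (T.T@(np.array(t)-s["eef_pos"])*100).round(2), R.from_matrix(T.T@G).as_rotvec().round(3), s["time"]
O=np.array([.5595,-.1006]); JX=np.array([np.cos(np.deg2rad(-17.5)),np.sin(np.deg2rad(-17.5))]); JY=np.array([-JX[1],JX[0]])
E
python3 -c "
from h import *
print(to([*(O-.032*JX),.12]))"
```

```text
(array([11.67,  2.96, 13.07]), array([ 0.001,  0.   , -0.001]), 2.2)
```

apply_moves(
  commands=[
    [0,11.67,2.96,6,0,0,0],
    [0,11.67,2.96,13.0,0,0,0],
    [0,11.67,2.96,13.0,0,0,0],
    [0,11.67,2.96,13.0,0,0,0],
    [0,11.67,2.96,13.0,0,0,0],
    [0,11.67,2.96,13.0,0,0,0],
  ],
)

```text
time: 2.8
eef_pos: [0.5279, -0.0928, 0.1205]
tool_rot: [2.534, 1.857, -0.001]
ft_force: [0.2, -0.9, -0.0]
finger_gap: -0.0002
```

```bash
python3 -c "
from h import *
print(to([*(O-.032*JX),.085]))
for n in ['scene','wrist']: save(viewer.camera(n),n+'1.png')
"
```

```text
(array([0.21, 0.05, 3.55]), array([-0.   ,  0.001, -0.   ]), 2.8)
```

View pics/wrist1.png

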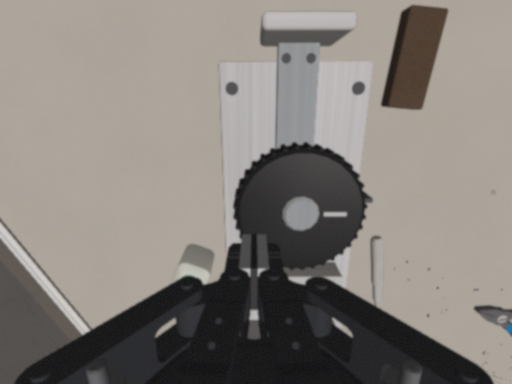

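View pics/scene1.png

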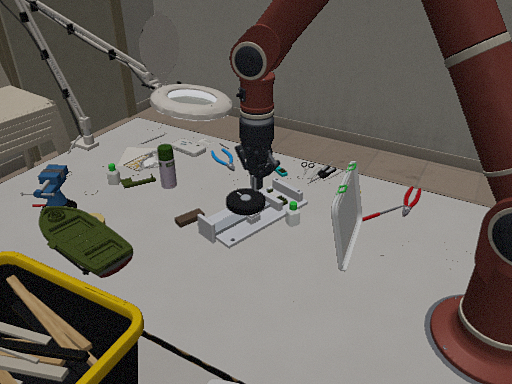

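The wrist view shows the wheel cap at (300,213), the mark line at (335,213) pointing right to the post at (368,198), and the closed finger over the wheel's near side at (255,250). I can therefore read the mark from this camera.

apply_moves(
  commands=[
    [0,0.2,-0.2,2.0,0,0,0],
    [0,0.2,-0.2,3.0,0,0,0],
    [0,0.2,-0.2,3.4,0,0,0],
    [0,0.2,-0.2,3.4,0,0,0],
  ],
)

```text
time: 3.3
eef_pos: [0.5265, -0.0906, 0.0866]
tool_rot: [2.535, 1.855, -0.0]
ft_force: [0.4, 0.3, -0.3]
finger_gap: 0.0001
```

apply_moves(
  commands=[
    [0,0,0,0.2,0,0,0],
    [0,0,0,0.2,0,0,0],
  ],
)

```text
time: 3.5
eef_pos: [0.5269, -0.09, 0.0847]
tool_rot: [2.534, 1.856, 0.001]
ft_force: [0.2, 0.2, 0.3]
finger_gap: -0.0003
```

apply_moves(
  commands=[
    [0,0,0,0.2,0,0,0],
    [0,0,0,0.2,0,0,0],
  ],
)

```text
time: 3.7
eef_pos: [0.5271, -0.0899, 0.0831]
tool_rot: [2.533, 1.856, 0.001]
ft_force: [-1.2, -0.5, 4.3]
finger_gap: 0.0002
```

apply_moves(
  commands=[
    [0,0,0,0.05,0,0,0],
    [0,0,0,0.05,0,0,0],
  ],
)

```text
time: 3.9
eef_pos: [0.5271, -0.0898, 0.083]
tool_rot: [2.533, 1.856, 0.001]
ft_force: [-0.9, -1.0, 7.8]
finger_gap: -0.0001
```

apply_moves(
  commands=[
    [0,-0.59,0.05,-0.01,0,0,0],
    [0,-1.17,0.21,-0.02,0,0,0],
    [0,-1.71,0.46,-0.03,0,0,0],
    [0,-2.2,0.8,-0.035,0,0,0],
    [0,-2.62,1.22,-0.045,0,0,0],
    [0,-2.96,1.71,-0.055,0,0,0],
    [0,-3.21,2.25,-0.065,0,0,0],
    [0,-3.37,2.83,-0.075,0,0,0],
    [0,-3.42,3.42,-0.085,0,0,0],
    [0,-3.37,4.01,-0.09,0,0,0],
  ],
)

```text
time: 4.9
eef_pos: [0.5553, -0.1342, 0.0839]
tool_rot: [2.533, 1.856, 0.001]
ft_force: [-1.1, 0.4, 8.2]
finger_gap: -0.0003
```

```bash
cat >> h.py <<'E'
def chk(n):
    s=monitor.read_state(); d=np.array(s["eef_pos"])[:2]-O
    print("jig",(d@JX).round(4),(d@JY).round(4),"r",np.hypot(*d).round(4),"phi",np.degrees(np.arctan2(d@JY,d@JX)).round(1),"z",s["eef_pos"][2],"F",np.round(s["ft_force"],1),s["time"])
    c=viewer.camera("wrist"); save(c,n)
    return c
E
python3 -c "
from h import *
chk('w2.png')"
```

```text
jig 0.0061 -0.0333 r 0.0338 phi -79.6 z 0.0838906984521835 F [-1.1  0.4  8.2] 4.9
```

View pics/w2.png

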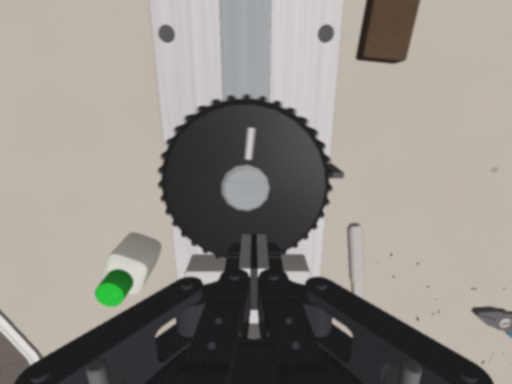

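The mark now points up the image at (250,143), about 85° round for 100° of finger travel. The force stayed at about 8 N.

```bash
python3 -c "
import numpy as np
for s in [280,20,120,220,320,60,160,260]:
    f=np.radians(s+10*np.arange(1,11)); a=np.radians(s)
    print(s,[[0,round(3.42*(np.sin(x)-np.sin(a)),2),round(3.42*(np.cos(x)-np.cos(a)),2),round(-.0094*(i+1),3),0,0,0] for i,x in enumerate(f)])
"
```

```text
280 [[0, np.float64(0.15), np.float64(0.58), -0.009, 0, 0, 0], [0, np.float64(0.41), np.float64(1.12), -0.019, 0, 0, 0], [0, np.float64(0.75), np.float64(1.6), -0.028, 0, 0, 0], [0, np.float64(1.17), np.float64(2.03), -0.038, 0, 0, 0], [0, np.float64(1.66), np.float64(2.37), -0.047, 0, 0, 0], [0, np.float64(2.2), np.float64(2.62), -0.056, 0, 0, 0], [0, np.float64(2.77), np.float64(2.77), -0.066, 0, 0, 0], [0, np.float64(3.37), np.float64(2.83), -0.075, 0, 0, 0], [0, np.float64(3.96), np.float64(2.77), -0.085, 0, 0, 0], [0, np.float64(4.54), np.float64(2.62), -0.094, 0, 0, 0]]
20 [[0, np.float64(0.54), np.float64(-0.25), -0.009, 0, 0, 0], [0, np.float64(1.03), np.float64(-0.59), -0.019, 0, 0, 0], [0, np.float64(1.45), np.float64(-1.02), -0.028, 0, 0, 0], [0, np.float64(1.79), np.float64(-1.5), -0.038, 0, 0, 0], [0, np.float64(2.04), np.float64(-2.04), -0.047, 0, 0, 0], [0, np.float64(2.2), np.float64(-2.62), -0.056, 0, 0, 0], [0, np.float64(2.25), np.float64(-3.21), -0.066, 0, 0, 0], [0, np.float64(2.2), np.float64(-3.81), -0.075, 0, 0, 0], [0, np.float64(2.04), np.float64(-4.38), -0.
[... 2929 characters left out ...]
0, np.float64(-4.38), np.float64(2.04), -0.085, 0, 0, 0], [0, np.float64(-4.54), np.float64(2.62), -0.094, 0, 0, 0]]
260 [[0, np.float64(-0.05), np.float64(0.59), -0.009, 0, 0, 0], [0, np.float64(-0.0), np.float64(1.19), -0.019, 0, 0, 0], [0, np.float64(0.15), np.float64(1.76), -0.028, 0, 0, 0], [0, np.float64(0.41), np.float64(2.3), -0.038, 0, 0, 0], [0, np.float64(0.75), np.float64(2.79), -0.047, 0, 0, 0], [0, np.float64(1.17), np.float64(3.21), -0.056, 0, 0, 0], [0, np.float64(1.66), np.float64(3.56), -0.066, 0, 0, 0], [0, np.float64(2.2), np.float64(3.81), -0.075, 0, 0, 0], [0, np.float64(2.77), np.float64(3.96), -0.085, 0, 0, 0], [0, np.float64(3.37), np.float64(4.01), -0.094, 0, 0, 0]]
```

apply_moves(
  commands=[
    [0,0.15,0.58,-0.009,0,0,0],
    [0,0.41,1.12,-0.019,0,0,0],
    [0,0.75,1.6,-0.028,0,0,0],
    [0,1.17,2.03,-0.038,0,0,0],
    [0,1.66,2.37,-0.047,0,0,0],
    [0,2.2,2.62,-0.056,0,0,0],
    [0,2.77,2.77,-0.066,0,0,0],
    [0,3.37,2.83,-0.075,0,0,0],
    [0,3.96,2.77,-0.085,0,0,0],
    [0,4.54,2.62,-0.094,0,0,0],
  ],
)

```text
time: 5.95
eef_pos: [0.5951, -0.0994, 0.085]
tool_rot: [2.531, 1.854, 0.004]
ft_force: [0.5, -0.7, 5.0]
finger_gap: 0.0001
```

apply_moves(
  commands=[
    [0,0.54,-0.25,-0.009,0,0,0],
    [0,1.03,-0.59,-0.019,0,0,0],
    [0,1.45,-1.02,-0.028,0,0,0],
    [0,1.79,-1.5,-0.038,0,0,0],
    [0,2.04,-2.04,-0.047,0,0,0],
    [0,2.2,-2.62,-0.056,0,0,0],
    [0,2.25,-3.21,-0.066,0,0,0],
    [0,2.2,-3.81,-0.075,0,0,0],
    [0,2.04,-4.38,-0.085,0,0,0],
    [0,1.79,-4.92,-0.094,0,0,0],
  ],
)

```text
time: 6.95
eef_pos: [0.5539, -0.0664, 0.086]
tool_rot: [2.531, 1.856, 0.007]
ft_force: [1.8, -0.4, 5.3]
finger_gap: -0.0002
```

```bash
python3 -c "
from h import *
chk('w3.png')"
```

```text
jig -0.0156 0.0309 r 0.0347 phi 116.8 z 0.08596485488387011 F [ 1.8 -0.4  5.3] 6.95
```

View pics/w3.png

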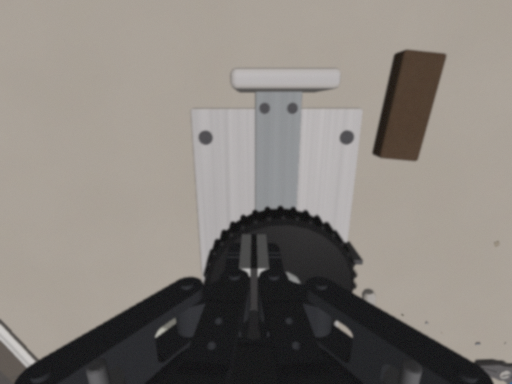

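The finger hides the mark here. The TCP has risen 3.0 mm since contact, which fits about 255–265°. Force is 5.3 N, so I'll press slightly harder.

apply_moves(
  commands=[
    [0,-0.34,-0.49,0.01,0,0,0],
    [0,-0.76,-0.91,0.005,0,0,0],
    [0,-1.25,-1.25,-0.005,0,0,0],
    [0,-1.79,-1.5,-0.015,0,0,0],
    [0,-2.37,-1.66,-0.025,0,0,0],
    [0,-2.96,-1.71,-0.035,0,0,0],
    [0,-3.56,-1.66,-0.045,0,0,0],
    [0,-4.13,-1.5,-0.055,0,0,0],
    [0,-4.67,-1.25,-0.065,0,0,0],
    [0,-5.16,-0.91,-0.075,0,0,0],
  ],
)

```text
time: 8.0
eef_pos: [0.5292, -0.1122, 0.0869]
tool_rot: [2.532, 1.857, 0.006]
ft_force: [0.6, 2.0, 8.8]
finger_gap: -0.0002
```

```bash
python3 -c "
from h import *
chk('w4.png')"
```

```text
jig -0.0253 -0.0202 r 0.0324 phi -141.4 z 0.08685445854254213 F [0.6 2.  8.8] 8.0
```

View pics/w4.png

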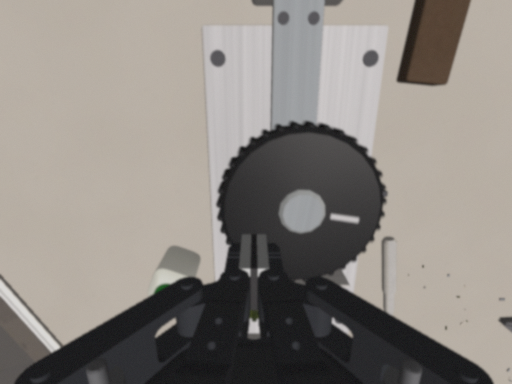

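The mark is at (345,219) relative to the cap at (302,212). That puts the wheel about 9° short of one turn after 400° of finger travel.

apply_moves(
  commands=[
    [0,-0.5,0.35,-0.009,0,0,0],
    [0,-0.84,0.85,-0.019,0,0,0],
    [0,-1.12,1.4,-0.028,0,0,0],
    [0,-1.27,2.0,-0.038,0,0,0],
    [0,-1.32,2.6,-0.047,0,0,0],
    [0,-1.27,3.21,-0.056,0,0,0],
    [0,-1.1,3.79,-0.066,0,0,0],
    [0,-0.84,4.33,-0.075,0,0,0],
    [0,-0.5,4.82,-0.085,0,0,0],
    [0,-0.05,5.24,-0.094,0,0,0],
  ],
)

```text
time: 9.05
eef_pos: [0.5784, -0.1304, 0.0878]
tool_rot: [2.532, 1.855, 0.001]
ft_force: [-1.6, -2.0, 8.1]
finger_gap: -0.0002
```

apply_moves(
  commands=[
    [0,0.49,0.34,-0.009,0,0,0],
    [0,1.03,0.59,-0.019,0,0,0],
    [0,1.6,0.75,-0.028,0,0,0],
    [0,2.2,0.8,-0.038,0,0,0],
    [0,2.79,0.75,-0.047,0,0,0],
    [0,3.37,0.59,-0.056,0,0,0],
    [0,3.91,0.34,-0.066,0,0,0],
    [0,4.4,0.0,-0.075,0,0,0],
    [0,4.82,-0.42,-0.085,0,0,0],
    [0,5.16,-0.91,-0.094,0,0,0],
  ],
)

```text
time: 10.05
eef_pos: [0.5866, -0.0777, 0.0889]
tool_rot: [2.531, 1.855, 0.007]
ft_force: [0.8, -1.3, 6.5]
finger_gap: -0.0001
```

```bash
python3 -c "
from h import *
chk('w5.png')"
```

```text
jig 0.019 0.03 r 0.0355 phi 57.6 z 0.08889802393077169 F [ 0.8 -1.3  6.5] 10.05
```

View pics/w5.png

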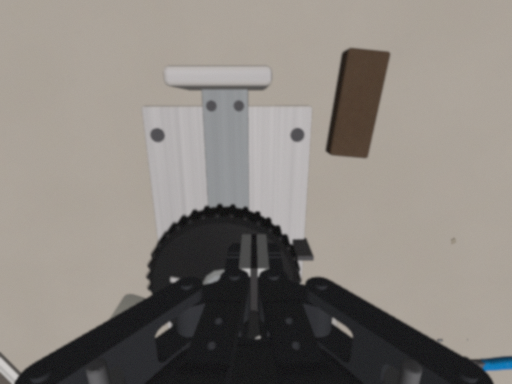

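The mark is now at the left (175,280), so the wheel is at about 525°. That leaves roughly 195°.

apply_moves(
  commands=[
    [0,0.25,-0.54,-0.009,0,0,0],
    [0,0.41,-1.12,-0.019,0,0,0],
    [0,0.46,-1.71,-0.028,0,0,0],
    [0,0.41,-2.3,-0.038,0,0,0],
    [0,0.25,-2.88,-0.047,0,0,0],
    [0,0.0,-3.42,-0.056,0,0,0],
    [0,-0.34,-3.91,-0.062,0,0,0],
    [0,-0.76,-4.33,-0.07,0,0,0],
    [0,-1.25,-4.67,-0.08,0,0,0],
    [0,-1.79,-4.92,-0.09,0,0,0],
  ],
)

```text
time: 11.1
eef_pos: [0.5346, -0.079, 0.0899]
tool_rot: [2.53, 1.856, 0.009]
ft_force: [2.3, 0.2, 6.3]
finger_gap: 0.0004
```

apply_moves(
  commands=[
    [0,-0.58,-0.15,-0.009,0,0,0],
    [0,-1.17,-0.21,-0.019,0,0,0],
    [0,-1.76,-0.15,-0.028,0,0,0],
    [0,-2.34,0,-0.038,0,0,0],
    [0,-2.88,0.25,-0.047,0,0,0],
    [0,-3.37,0.59,-0.056,0,0,0],
    [0,-3.79,1.02,-0.066,0,0,0],
    [0,-4.13,1.5,-0.075,0,0,0],
  ],
)

```text
time: 11.9
eef_pos: [0.5354, -0.1227, 0.0905]
tool_rot: [2.532, 1.857, 0.005]
ft_force: [-1.7, 1.8, 9.3]
finger_gap: 0.0001
```

```bash
python3 -c "
from h import *
chk('w6.png')"
```

```text
jig -0.0163 -0.0284 r 0.0327 phi -119.9 z 0.09053587803089308 F [-1.7  1.8  9.3] 11.9
```

View pics/w6.png

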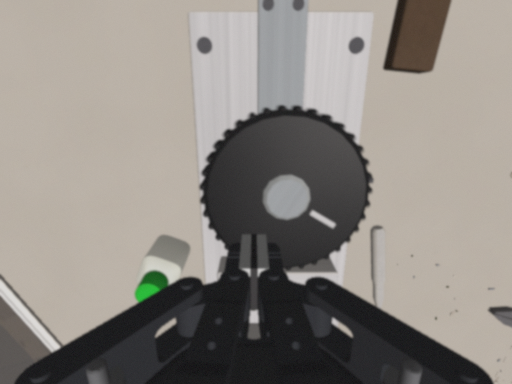

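```bash
cat >> h.py <<'E'
def mark(c,ztop):
    # bright pixels on wheel top plane, 14<r<36mm, via plane intersection
    K=c["K"];v,u=np.indices(c["depth"].shape); A=Rm(c["orientation"])
    d=np.stack([(u-K[0,2])/K[0,0],(v-K[1,2])/K[1,1],np.ones(u.shape)],-1)@A.T
    o=np.array(c["origin"]); P=o+d*((ztop-o[2])/d[:,:,2])[...,None]
    g=c["pixels"].astype(int).min(2); w=cloud(c); q=P[:,:,:2]
    black=(c["pixels"].max(2)<60)&(abs(w[:,:,2]-ztop)<.004)&(np.hypot(*(q-O).transpose(2,0,1))<.06)
    ctr=cv2.minEnclosingCircle(q[black].astype(np.float32)) if black.sum()>50 else None
    r=np.hypot(*(q-O).transpose(2,0,1))
    m=(r>.019)&(r<.034)&(g>110)&(abs(w[:,:,2]-ztop)<.004)
    nl,l,st,ce=cv2.connectedComponentsWithStats(m.astype(np.uint8))
    print("circle",ctr)
    for i in range(1,nl):
        if st[i,4]>8:
            e=q[l==i]-O; mm=e.mean(0); print("mark",st[i],np.degrees(np.arctan2(mm@JY,mm@JX)).round(1),"r",np.hypot(*mm).round(4))
            # line direction
            D=np.linalg.svd(e-mm)[2][0]; print(" dir",(np.degrees(np.arctan2(D@JY,D@JX))).round(1))
E
python3 -c "
from h import *
mark(chk('w7.png'),.0717)"
```

```text
jig -0.0151 -0.0291 r 0.0328 phi -117.5 z 0.09061525368160221 F [0.1 1.4 9.5] 11.95
circle ((0.5605192184448242, -0.0968816801905632), 0.04600385203957558)
mark [313 210  22  14 144] -22.5 r 0.0251
 dir -27.8
```

apply_moves(
  commands=[
    [0,-0.25,0.54,-0.015,0,0,0],
    [0,-0.41,1.12,-0.03,0,0,0],
    [0,-0.46,1.6,-0.04,0,0,0],
    [0,-0.46,1.6,-0.04,0,0,0],
  ],
)

```text
time: 12.4
eef_pos: [0.5496, -0.1327, 0.0909]
tool_rot: [2.532, 1.856, 0.005]
ft_force: [-0.6, -0.4, 7.9]
finger_gap: 0.0003
```

```bash
python3 -c "
from h import *
mark(chk('w8.png'),.072)"
```

```text
jig 0.0002 -0.0336 r 0.0336 phi -89.6 z 0.09087733710160018 F [-0.6 -0.4  7.9] 12.4
circle ((0.5612502694129944, -0.09713750332593918), 0.04592097923159599)
mark [289 188  27   9 177] 0.9 r 0.0259
 dir -6.0
```

View pics/w8.png

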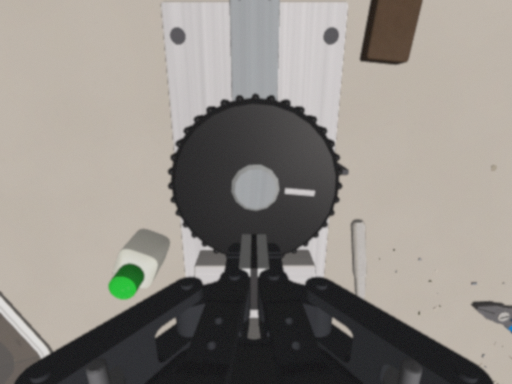

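The line runs from the cap (255,187) to (315,192), about 5° short of the post. One small nudge should finish it.

apply_moves(
  commands=[
    [0,0.0,0.15,-0.003,0,0,0],
    [0,0.01,0.3,-0.005,0,0,0],
    [0,0.01,0.3,-0.005,0,0,0],
  ],
)

```text
time: 12.75
eef_pos: [0.5516, -0.1333, 0.0909]
tool_rot: [2.532, 1.857, 0.003]
ft_force: [-0.4, 1.7, 8.9]
finger_gap: -0.0002
```

```bash
python3 -c "
from h import *
mark(chk('w9.png'),.072)"
```

```text
jig 0.0023 -0.0336 r 0.0337 phi -86.0 z 0.09089673556958436 F [-0.4  1.7  8.9] 12.75
circle ((0.5615014433860779, -0.09716395288705826), 0.04582669585943222)
mark [285 186  27   8 180] 3.7 r 0.0259
 dir -4.1
```

```bash
python3 -c "
import cv2,numpy as np
for n in ['wrist1','w8','w9']:
    g=cv2.imread('pics/%s.png'%n).min(2)
    m=(g>110).astype(np.uint8); m[:,:262]=0; m[:150]=0; m[240:]=0
    nl,l,st,ce=cv2.connectedComponentsWithStats(m)
    for i in range(1,nl):
        if 40<st[i,4]<400:
            y,x=np.where(l==i); p=np.c_[x,y].astype(float); vx=cv2.fitLine(p.astype(np.float32),cv2.DIST_L2,0,.01,.01).ravel(); print(n,st[i],ce[i],np.degrees(np.arctan2(-vx[1],vx[0])))
"
```

```text
wrist1 [323 212  24   5 116] [334.69827586 213.97413793] 0.12522581
w8 [284 188  32   9 213] [299.48356808 191.72769953] -4.499353
w9 [262 167  14  41 395] [267.02278481 186.93164557] 89.75752
w9 [281 186  31   8 211] [296.01421801 189.54976303] -2.9266286
```

apply_moves(
  commands=[
    [0,0.01,0.15,0,0,0,0],
    [0,0.02,0.25,-0.003,0,0,0],
    [0,0.02,0.25,-0.003,0,0,0],
  ],
)

```text
time: 13.1
eef_pos: [0.5539, -0.1339, 0.0909]
tool_rot: [2.532, 1.857, 0.003]
ft_force: [-1.5, 0.4, 9.7]
finger_gap: -0.0001
```

apply_moves(
  commands=[
    [0,0,0,-1.5,0,0,0],
    [0,0,0,-4,0,0,0],
    [0,0,0,-4,0,0,0],
    [0,0,0,-4,0,0,0],
  ],
)

```text
time: 13.5
eef_pos: [0.553, -0.1342, 0.1294]
tool_rot: [2.534, 1.857, 0.0]
ft_force: [0.5, 0.1, 0.3]
finger_gap: -0.0001
```

```bash
python3 -c "
from h import *
chk('w10.png')
save(viewer.camera('top'),'t10.png')
g=cv2.imread('pics/w10.png').min(2)
m=(g>110).astype(np.uint8)
nl,l,st,ce=cv2.connectedComponentsWithStats(m)
for i in range(1,nl):
  if 40<st[i,4]<400:
    y,x=np.where(l==i); p=np.c_[x,y].astype(np.float32); vx=cv2.fitLine(p,cv2.DIST_L2,0,.01,.01).ravel(); print(st[i],ce[i],np.degrees(np.arctan2(-vx[1],vx[0])))
t=cv2.imread('pics/t10.png')[130:260,180:345]; cv2.imwrite('pics/t10z.png',cv2.resize(t,None,fx=4.6,fy=4.6,interpolation=cv2.INTER_CUBIC))
"
```

```text
jig 0.0039 -0.034 r 0.0342 phi -83.5 z 0.12942973590875925 F [0.5 0.1 0.3] 13.5
[273 167  25   6 137] [285.45985401 169.69343066] 1.9645251
[242 268   9   8  41] [247.24390244 270.53658537] -40.527374
[257 268   9   8  41] [259.75609756 270.53658537] 40.527374
[248 310  12  29 282] [253.46453901 324.9822695 ] 89.573845
[156 319  20  18 117] [165.72649573 326.5982906 ] 37.997192
[332 318  20  19 119] [341.32773109 326.62184874] -37.489445
```

View pics/w10.png

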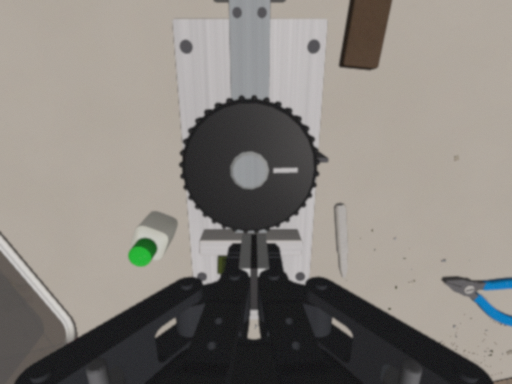

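View pics/t10z.png

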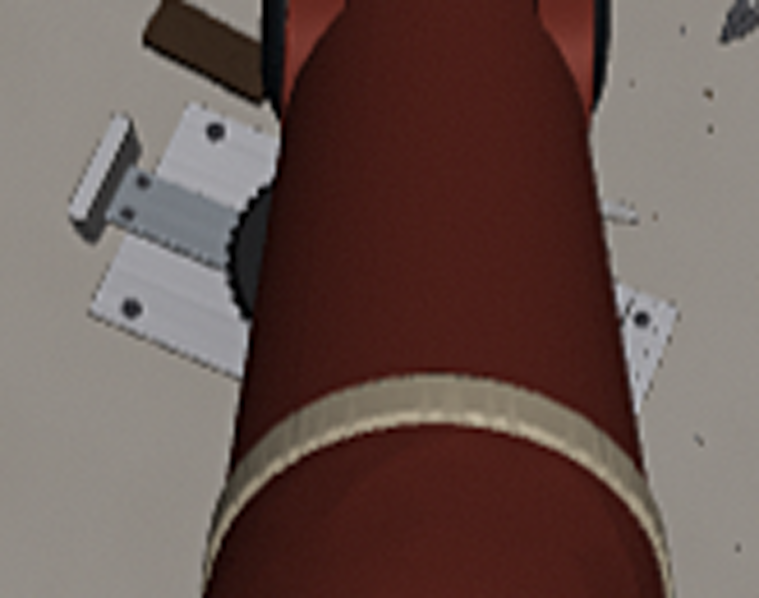

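By the cap-to-mark centre the mark is within about ±2° of the post: the cap is at (249,170), the mark at (285,170) and the post at (322,158). Nothing round the jig has moved. Next is the push plate.

```bash
python3 -c "
from h import *
print(to([*(O+.162*JY),.13]))
c=viewer.camera('scene'); w=cloud(c)
w=w[(w[:,:,2]>.02)&(w[:,:,2]<.065)]; e=w[:,:2]-O; x=e@JX;y=e@JY
k=(abs(x)<.04)&(y>.09)&(y<.17); print(k.sum(),np.percentile(y[k],[2,50,98]),np.percentile(x[k],[2,98]))
"
```

```text
(array([19.62, -0.32, -0.17]), array([-0.002,  0.   , -0.   ]), 13.6)
334 [0.09166497 0.12664453 0.12866113] [-0.0262557   0.02621066]
```

apply_moves(
  commands=[
    [0,5,-0.1,0,0,0,0],
    [0,10,-0.2,0,0,0,0],
    [0,15,-0.3,0,0,0,0],
    [0,19.6,-0.3,0,0,0,0],
    [0,19.6,-0.3,0,0,0,0],
    [0,19.6,-0.3,3,0,0,0],
    [0,19.6,-0.3,6,0,0,0],
    [0,19.6,-0.3,7.5,0,0,0],
    [0,19.6,-0.3,7.5,0,0,0],
    [0,19.6,-0.3,7.5,0,0,0],
  ],
)

```text
time: 14.65
eef_pos: [0.6095, 0.0535, 0.0546]
tool_rot: [-2.534, -1.857, -0.001]
ft_force: [0.9, -0.0, 0.4]
finger_gap: 0.0001
```

```bash
python3 -c "
from h import *
chk('w11.png'); save(viewer.camera('scene'),'s11.png')
t=cv2.imread('pics/s11.png')[150:260,170:330]; cv2.imwrite('pics/s11z.png',cv2.resize(t,None,fx=4.6,fy=4.6,interpolation=cv2.INTER_CUBIC))
"
```

```text
jig 0.0014 0.1621 r 0.1621 phi 89.5 z 0.05457630910436783 F [ 0.9 -0.   0.4] 14.65
```

View pics/s11z.png

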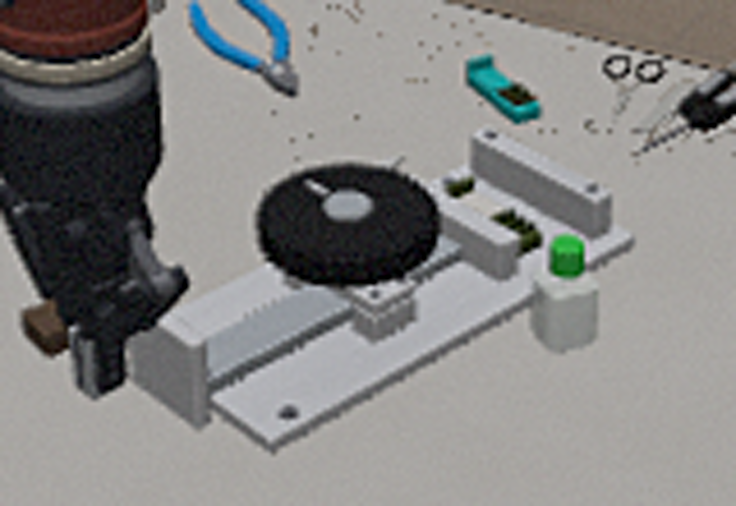

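The finger stands beyond the push plate at about (100,340) in the zoomed view, with clear space between. Now I'll push slowly.

apply_moves(
  commands=[
    [0,-1.2,-0.1,0,0,0,0],
    [0,-2.0,-0.1,0,0,0,0],
    [0,-2.4,-0.1,0,0,0,0],
    [0,-2.8,-0.1,0,0,0,0],
    [0,-3.1,-0.1,0,0,0,0],
    [0,-3.4,-0.1,0,0,0,0],
    [0,-3.4,-0.1,0,0,0,0],
  ],
)

```text
time: 15.45
eef_pos: [0.5981, 0.0209, 0.0545]
tool_rot: [2.534, 1.856, 0.0]
ft_force: [0.7, -0.1, 0.5]
finger_gap: 0.0001
```

```bash
python3 -c "
from h import *
chk('w12.png'); save(viewer.camera('scene'),'s12.png')
t=cv2.imread('pics/s12.png')[150:260,170:330]; cv2.imwrite('pics/s12z.png',cv2.resize(t,None,fx=4.6,fy=4.6,interpolation=cv2.INTER_CUBIC))
"
```

```text
jig 0.0003 0.1275 r 0.1275 phi 89.9 z 0.05446046152190568 F [ 0.7 -0.1  0.5] 15.45
```

View pics/s12z.png

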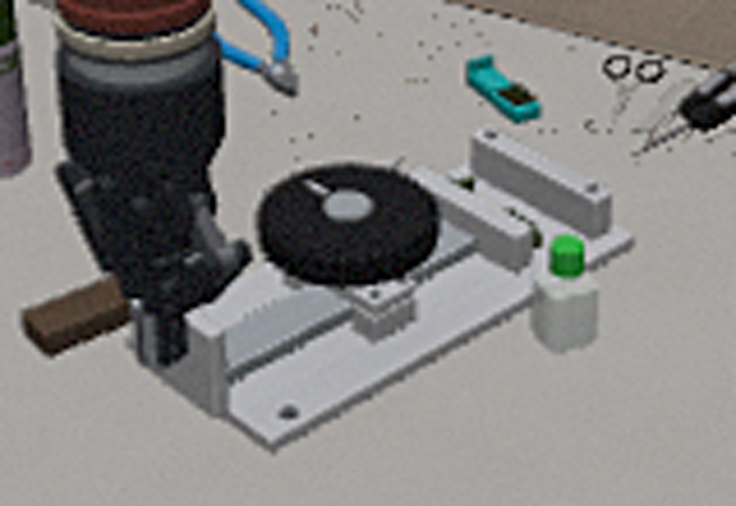

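The bar slid freely: the plate and jaw have advanced about 10 mm. I'll continue.

apply_moves(
  commands=[
    [0,-0.3,0,0,0,0,0],
    [0,-0.6,0,0,0,0,0],
    [0,-0.9,0,0,0,0,0],
    [0,-1.2,0,0,0,0,0],
    [0,-1.5,0,0,0,0,0],
    [0,-1.8,0,0,0,0,0],
    [0,-2.0,0,0,0,0,0],
    [0,-2.0,0,0,0,0,0],
  ],
)

```text
time: 16.35
eef_pos: [0.5915, 0.0014, 0.0543]
tool_rot: [2.535, 1.856, -0.002]
ft_force: [-1.1, -0.1, -0.9]
finger_gap: 0.0001
```

apply_moves(
  commands=[
    [0,-0.15,0,0,0,0,0],
    [0,-0.3,0,0,0,0,0],
    [0,-0.3,0,0,0,0,0],
  ],
)

```text
time: 16.65
eef_pos: [0.5909, -0.0006, 0.0543]
tool_rot: [-2.534, -1.857, 0.001]
ft_force: [0.8, 1.8, -0.8]
finger_gap: -0.0
```

apply_moves(
  commands=[
    [0,-0.1,0,0,0,0,0],
    [0,-0.2,0,0,0,0,0],
    [0,-0.2,0,0,0,0,0],
  ],
)

```text
time: 16.95
eef_pos: [0.5906, -0.0016, 0.0544]
tool_rot: [-2.533, -1.857, -0.002]
ft_force: [0.8, 3.0, -1.8]
finger_gap: -0.0001
```

```bash
python3 -c "
from h import *
chk('w13.png'); save(viewer.camera('scene'),'s13.png')
t=cv2.imread('pics/s13.png')[150:260,170:330]; cv2.imwrite('pics/s13z.png',cv2.resize(t,None,fx=4.6,fy=4.6,interpolation=cv2.INTER_CUBIC))
"
```

```text
jig -0.0001 0.1038 r 0.1038 phi 90.1 z 0.05440595107509692 F [ 0.8  3.  -1.8] 16.95
```

View pics/s13z.png

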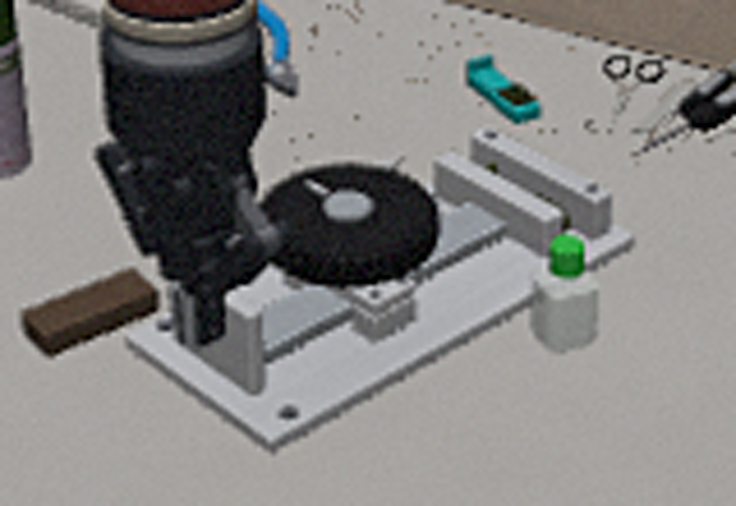

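apply_moves(
  commands=[
    [0,-0.1,0,0,0,0,0],
    [0,-0.15,0,0,0,0,0],
    [0,-0.15,0,0,0,0,0],
  ],
)

```text
time: 17.35
eef_pos: [0.5906, -0.0016, 0.0545]
tool_rot: [-2.531, -1.858, -0.005]
ft_force: [1.7, 5.5, -1.6]
finger_gap: -0.0
```

apply_moves(
  commands=[
    [0,-0.1,0,0,0,0,0],
    [0,-0.15,0,0,0,0,0],
    [0,-0.15,0,0,0,0,0],
  ],
)

```text
time: 17.65
eef_pos: [0.5905, -0.0017, 0.0545]
tool_rot: [-2.53, -1.858, -0.008]
ft_force: [1.5, 7.3, -3.5]
finger_gap: 0.0005
```

apply_moves(
  commands=[
    [0,-0.15,0,0,0,0,0],
    [0,-0.3,0,0,0,0,0],
    [0,-0.3,0,0,0,0,0],
    [0,-0.3,0,0,0,0,0],
  ],
)

```text
time: 18.05
eef_pos: [0.5905, -0.0017, 0.0546]
tool_rot: [-2.527, -1.86, -0.014]
ft_force: [2.7, 10.5, -4.9]
finger_gap: 0.0004
```

```bash
cat >> h.py <<'E'
def gap(c,n):
    save(c,n); w=cloud(c); e=w[:,:,:2]-O; x=e@JX;y=e@JY;z=w[:,:,2]
    for a,b,nm in [(-.17,-.135,'fence'),(-.134,-.06,'jaw')]:
        k=(abs(z-.038)<.0025)&(abs(x)<.055)&(y>a)&(y<b); print(nm,k.sum(),np.percentile(y[k],[3,50,97]).round(4) if k.sum() else '')
    k=(abs(z-.06)<.003)&(abs(x)<.04)&(y>.07)&(y<.14); print('plate',k.sum(),np.percentile(y[k],[3,50,97]).round(4) if k.sum() else '')
E
python3 -c "
from h import *
chk('w14.png'); gap(viewer.camera('scene'),'s14.png')
"
```

```text
jig -0.0002 0.1036 r 0.1036 phi 90.1 z 0.05459302896037174 F [ 2.7 10.5 -4.9] 18.05
fence 125 [-0.1518 -0.1415 -0.1359]
jaw 114 [-0.1166 -0.1074 -0.1009]
plate 58 [0.0835 0.0933 0.1153]
```

The push stalled solidly: 10.5 N with no further travel. I'll back away and look.

apply_moves(
  commands=[
    [0,1,0,0,0,0,0],
    [0,3,0,0,0,0,0],
    [0,5,0,0,0,0,0],
    [0,5,0,0,0,0,0],
    [0,5,0,-4,0,0,0],
    [0,5,0,-8,0,0,0],
    [0,9,0,-12,0,0,0],
    [0,14,0,-12,0,0,0],
    [0,19,0,-12,0,0,0],
    [0,19,0,-12,0,0,0],
  ],
)

```text
time: 19.15
eef_pos: [0.6456, 0.1807, 0.1751]
tool_rot: [-2.523, -1.865, -0.007]
ft_force: [-1.2, 0.9, -0.1]
finger_gap: 0.0
```

```bash
python3 -c "
from h import *
c=viewer.camera('top'); gap(c,'t15.png'); print(monitor.read_state()['time'])
t=cv2.imread('pics/t15.png')[130:260,180:345]; cv2.imwrite('pics/t15z.png',cv2.resize(t,None,fx=4.6,fy=4.6,interpolation=cv2.INTER_CUBIC))
gap(viewer.camera('scene'),'s15.png')
t=cv2.imread('pics/s15.png')[150:260,170:330]; cv2.imwrite('pics/s15z.png',cv2.resize(t,None,fx=4.6,fy=4.6,interpolation=cv2.INTER_CUBIC))
"
```

```text
fence 261 [-0.154  -0.1469 -0.1401]
jaw 242 [-0.1192 -0.1121 -0.1053]
plate 102 [0.0803 0.0849 0.0896]
19.2
fence 128 [-0.1511 -0.142  -0.136 ]
jaw 113 [-0.1164 -0.1069 -0.1013]
plate 76 [0.0835 0.0897 0.0931]
```

View pics/t15z.png

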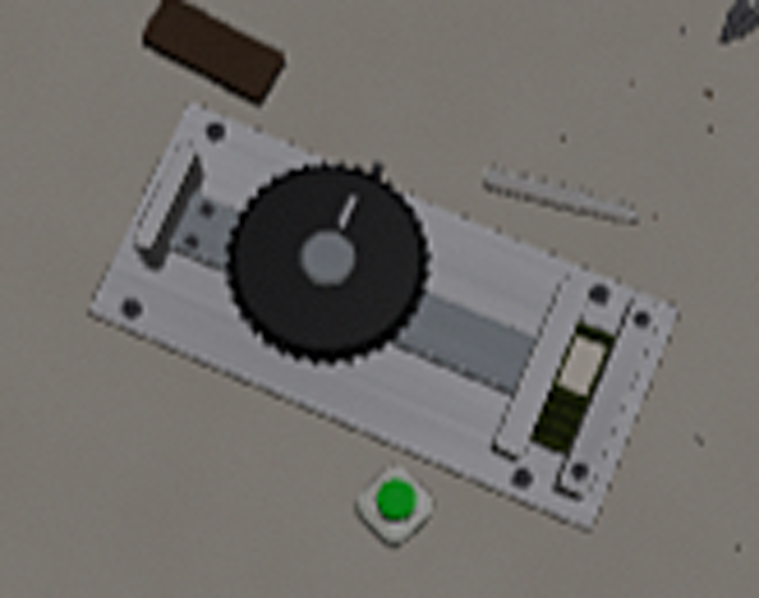

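View pics/s15z.png

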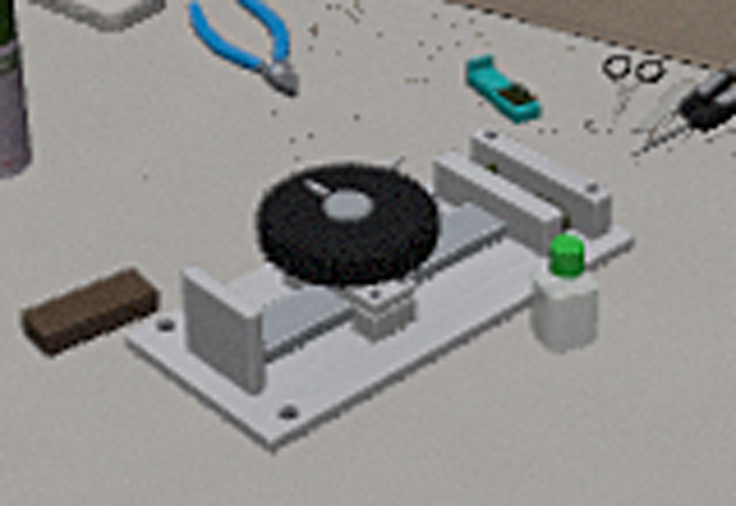

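```bash
python3 -c "
import cv2,numpy as np
for n in ['top0','t15']:
    g=cv2.imread('pics/%s.png'%n).min(2)[165:187,240:270]
    y,x=np.where(g>110) if 0 else np.where(g[:, :]>70); p=np.c_[x,y]
    m=(g>75).astype(np.uint8); nl,l,st,ce=cv2.connectedComponentsWithStats(m)
    for i in range(1,nl):
        if st[i,4]>8:
            y,x=np.where(l==i); wt=g[l==i].astype(float); q=np.c_[x,y]-np.average(np.c_[x,y],axis=0,weights=wt); C=(q*wt[:,None]).T@q; v=np.linalg.eigh(C)[1][:,1]; print(n,st[i],ce[i],np.degrees(np.arctan2(-v[1],v[0]))%180)
"
python3 -c "
from rig import hand_in,monitor
hand_in(); print(monitor.read_state()['time'])"
```

```text
top0 [ 0  0 21  4 49] [8.79591837 0.85714286] 2.4220729704857433
top0 [23  0  7 11 54] [26.5         3.62962963] 114.83121438397629
top0 [14  9  3  7 11] [15. 12.] 70.56061648331648
top0 [ 6 16 11  6 48] [10.8125 19.1875] 178.40485831018034
t15 [ 0  0 10  3 18] [3.38888889 0.55555556] 7.420239595560531
t15 [15  0  6  2  9] [17.77777778  0.33333333] 175.76795946188503
t15 [22  0  8 10 49] [26.44897959  3.14285714] 122.18476262904156
t15 [14  7  3  8 12] [15.  10.5] 69.24971511512788
t15 [ 6 16 11  6 57] [10.78947368 18.80701754] 177.23316355996923
the job is handed in; nothing more can be done
the job is handed in; nothing more can be done
```

The locking wheel is loosened by two turns and the jaw is closed on the olive moulding, which sits square and snug against the fence. I handed the job in at about 19.3 s; `hand_in()` gave no verdict.

- **Wheel:** I drew the closed fingertip anticlockwise round the wheel's top at about 5–10 N, counting turns by the inlaid mark and the wheel's rise. The last wrist picture put the mark 0.5–2° past the post. The last top picture put it about 1.3° short of its start direction. So it stands at two turns to within about 2°, but I can't say on which side. The TCP rose 7.9 mm over the turning, against 8 mm expected for two turns.
- **Slide:** I pushed the plate until it stalled at about 10.5 N, then backed the arm clear. The plate's travel measured about 35 mm and the gap between jaw and fence about 20–21 mm, which matches the 20 mm moulding.
- **Surroundings:** By eye in the last top and scene pictures, the bottle, pin vice and sanding block are where they were. At the end the gripper was clear of everything.

I judged the moulding's squareness by eye from the top view rather than measuring its angle.

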